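Lock the green jar's bayonet ring

TASK

The green glass jar on the steel shelf has been refilled but its bayonet ring is still open: turn that ring clockwise (seen from above) by its grip bar, about a quarter turn, until it clicks locked, then let go. Leave the ring of the amber jar as it is, and leave the yellow measuring cup standing where it is.

Things in the scene. Friction and masses are not known exactly. Their poses are not given: they have to be found in the camera images.
- green_ring (a joint): Bayonet ring of the green glass jar (jar 100 mm across, bolted to an 80 mm high steel shelf), rad: 0 fully open, grows clockwise seen from above, 1.57 at the hard stop, locked. Starts at 0.12 to 0.35. Turns freely (0.02 N m) and stays where left; from 1.3 a sprung plunger resists (up to 0.2 N m), past 1.48 it clicks over. Red bar end points to a black collar mark when locked, white when open.
- green_grip (a point): Where to grip that ring: on its upright axis, inside its grip bar, 216 mm above the work surface. Ring: grey, 76 mm across, 12 mm high; on it across the middle the bar, 72 mm long, 14 thick, 34 high, flat sides, one end red. The point lies 10 mm below the bar's top, 24 above the ring's. Axes turn with the ring: x along the bar to its red end, y across it, z up. Neighbours' axes over 130 mm away.
- amber_mark (a point): Point in the red end of the grip bar of the amber jar's ring, 34 mm from its upright axis, at the green grip point's height. This jar is like the green one but with amber glass and an orange (not green) collar; its ring also stands open and must stay so. x along the bar away from the axis, z up.
- cup: Yellow plastic measuring cup, loose, standing upright on the steel shelf beyond the jars: 72 mm across the rim, 62 mm high, with a flat handle at rim height reaching 103 mm from its axis along its x axis. Origin: centre of its underside; z up.
Not all that is in view belongs to the job. There is more than one size of the cup; the one meant has the size given above.

How it is judged:
By the outcome, as a careful person would: the job done as asked, in the order asked, and still so for the second after the job is handed in, with the robot touching nothing.
It also fails if it takes over 32 s, if anything falls off the work surface, if the arm or the gripper's body presses on something with over 40 N, if the wrist force passes 120 N, or if a joint passes its speed limit or range.

ROBOT

A 6-joint arm with a two-finger parallel gripper is mounted at the origin on the work surface. World frame = base frame: x ahead of the robot, y to its left, z up, the work surface at z = 0. Lengths are in m, angles in rad, forces in N, time in s.
With the tool pointing down it reaches from about 0.3 to 0.875 m from the base axis. Payload 6.4 kg.
Tool frame: the origin (TCP) lies on the mounting face of the last link; the fingertips stand 166 mm ahead of it and the grasp point (between the pads) lies 147 mm ahead of it; z points along the fingers, y is the line along which they close (so a half turn about z gives the same grasp; the last joint's range is limited). The gripper opens to 88 mm and grips with 3 to 60 N. Pads are 18 mm wide; open, the fingers measure 123 mm over their backs; the gripper's body (75 mm by 187 mm) begins 45 mm behind the grasp point.
Start: joints at [1.051, 0.181, 1.607, -0, 1.354, -0.206], TCP at [0.177, 0.547, 0.405] pointing down, gripper open.
Joint ranges: [-2.99, 2.99], [-0.89, 2.07], [0.3, 2.58], [-1.14, 4.28], [0, 2.63], [-3.12, 3.12]. Speed limits (rad/s): [2.57, 2.57, 3.01, 3.14, 3.14, 3.14].

INTERFACE

Orientations are given as a unit quaternion [w, x, y, z].
In Python, from plant import arm gives the robot as it stands. The module is installed in compiled form; this text tells all that it offers.
- The arm moves only by the tool arm_command, never from a script. Its argument "plan" is a list of rows, each a list of 3 entries, a list of its own where there are three numbers: the shift along the tool's x, y, z scaled (see below), then the turn about the tool's z scaled (see below), then the opening, from 0 (shut) to 1 (fully open). In form: [[[dx, dy, dz], roll, fingers], ...]. A call has 1 to 20 rows; each row is the pose to reach, as a shift and turn from the pose commanded when the call began, along the tool's axes at that moment; what a row does not reach only later rows make up. The controller multiplies each number of a shift by 0.08 m and each number of a turn by 60 degrees. A row lasts 1/12 s, in which the tool goes at most 41.7 mm and 7.16 degrees, less where a joint would pass 70% of its speed; a pose out of reach is approached as far as the arm can. A call with a number of a shift or a turn outside -1 to 1 is refused whole. A call with a gripper value outside its range is refused whole. The fingers move at their own pace and stop on an object; "force" is the grip in N (left out, the last holds). Time passes only in rows, so rows that repeat a pose let the fingers close. It gives the time, the measured TCP pose, the force, the opening and the grip force at its end, in the units of the state.
- arm.state(): the state, without advancing time (a new reading comes with each control period).
- arm.capture(name): name is "scene" or "side" or "wrist"; returns the picture (400x640x3 uint8, red, green, blue); there is no depth.
- arm.calibration(name): a dict with "camera_matrix" (3x3 intrinsics, pixels), "view" (4x4, takes a point from world to camera coordinates). Camera axes: x right, y down, z forward; pixel columns grow to the right and rows downward; lengths in m; the calibration is good to about 2 mm. A picture is of the moment at which its call begins: read the wrist's pose just before it. calibration takes no time and is no camera call; for the wrist camera it gives the pose at the moment of the call.
- arm.hand_in(): hands the job in; it is judged then, once.
The state is a dict: "t": time; "joints": joint angles; "dq": joint speeds; "joint_efforts": joint torques, N m; "tool_pos": TCP position; "orientation": TCP orientation; "ft_force": force on the tool from outside, world axes, zero at the start; "torque": the same for the moment, N m; "finger_gap": finger opening in m; "grip_force": force on a finger pad.
Only numpy, scipy, OpenCV 4.12 (cv2) and the standard library are available. Lean on these libraries where they do the work, as an engineer would, in place of code of your own. Each camera call takes 0.05 s, during which the arm holds its last target. There are 200 camera calls.

## Working session

There is one attempt and no reset: what is moved stays moved. The work goes in short steps, Python scripts to look and compute and a tool call to move; the robot and the scene stay as the last step left them, time stands still between calls to the robot, and variables do not carry over. Pictures are saved under pics/ and viewed, at most 10 in all, crops included, and the job is handed in when it is done.

Besides the shell and the picture viewer there is one more tool, called after "Call:" by a JSON object that holds its "name" and its "arguments", one argument or row to a line. arm_command: Moves the arm, as the interface text tells. Shifts and turns lie within -1 to 1; 1 stands for 0.08 m of shift or 60 degrees of turn. Its arguments: {"type":"object","properties":{"plan":{"type":"array"},"force":{"type":"number"}},"required":["plan"]}

```bash
mkdir -p pics; python3 - <<'E'
from plant import arm
import cv2,numpy as np
s=arm.state();print(s)
for n in("scene","side"):
    cv2.imwrite(f"pics/{n}0.png",arm.capture(n)[:,:,::-1]);c=arm.calibration(n);print(n,np.round(c["camera_matrix"],1).tolist(),np.round(c["view"],3).tolist())
E
```

```text
{'t': 0.0, 'joints': array([ 1.05068378e+00,  1.81569256e-01,  1.60797782e+00,  1.75051741e-05,
        1.35377927e+00, -2.06311831e-01]), 'dq': array([ 0.0001414 , -0.00146941, -0.00098054, -0.00068309, -0.00148236,
       -0.00161774]), 'joint_efforts': array([-1.78644168e-03, -4.33861649e+01, -3.41858876e+01,  7.02686794e-02,
        3.85744544e-02, -1.08734300e-04]), 'tool_pos': array([0.17735503, 0.54671388, 0.4038086 ]), 'orientation': array([-3.15959403e-04,  1.56259205e-01,  9.87715703e-01, -8.07255557e-04]), 'ft_force': array([-0.7097554 , -0.03299066, -1.15033702]), 'torque': array([-0.01997308, -0.00326383, -0.02599411]), 'grip_force': 0.0, 'finger_gap': 0.0878958580045944}
scene [[436.9, 0.0, 317.2], [0.0, 436.9, 204.7], [0.0, 0.0, 1.0]] [[0.243, 0.97, -0.009, -0.031], [0.832, -0.213, -0.512, -0.322], [-0.499, 0.118, -0.859, 1.348], [0.0, 0.0, 0.0, 1.0]]
side [[446.9, 0.0, 326.4], [0.0, 446.9, 193.0], [0.0, 0.0, 1.0]] [[0.999, -0.039, 0.021, -0.442], [-0.014, -0.715, -0.699, 0.063], [0.042, 0.698, -0.715, 1.242], [0.0, 0.0, 0.0, 1.0]]
```

View pics/scene0.png

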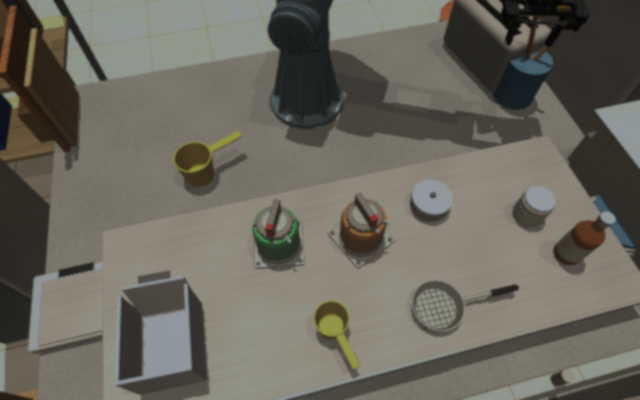

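View pics/side0.png

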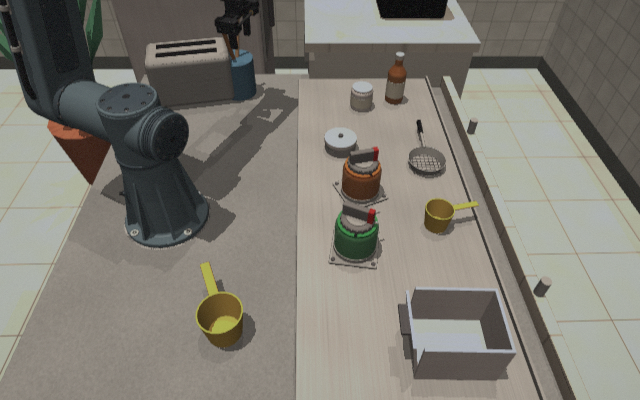

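The scene view shows the green jar's ring at about (273,222) with its red end at (269,229), and the amber jar's ring at about (364,208). The yellow cup beyond the jars is at (332,318). In the side view the green bar is at (358,214), red end (371,215). I'll enlarge both crops.

```bash
python3 - <<'E'
import cv2,numpy as np
a=cv2.imread("pics/scene0.png")[180:280,235:415];b=cv2.imread("pics/side0.png")[135:275,310:490]
f=lambda i,h:cv2.resize(i,(720,h),interpolation=cv2.INTER_CUBIC)
cv2.imwrite("pics/c1.png",f(a,400));cv2.imwrite("pics/c2.png",f(b,560))
E
```

```text
(no output)
```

View pics/c1.png

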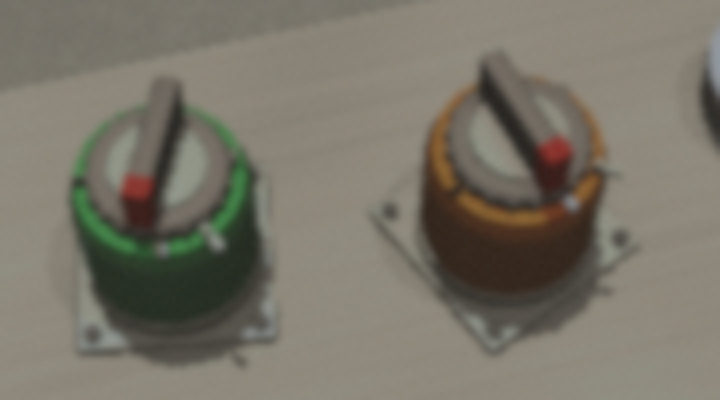

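View pics/c2.png

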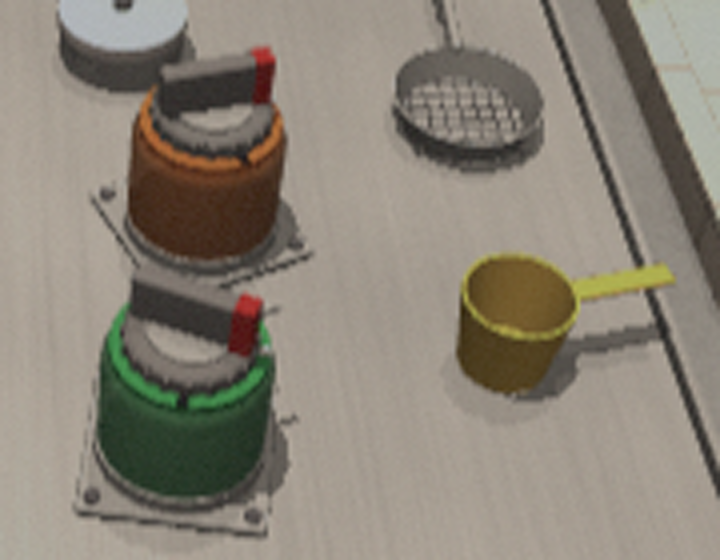

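```bash
cat >h.py <<'E'
import numpy as np
def ray(c,uv,z):
    K,V=c["camera_matrix"],np.array(c["view"]);R,t=V[:3,:3],V[:3,3]
    o=-R.T@t;d=R.T@np.linalg.inv(K)@[*uv,1];return o+d*(z-o[2])/d[2]
def bar(c,p,q,z=.226):
    a,b=ray(c,p,z),ray(c,q,z);d=b-a
    return np.round((a+b)/2,4),round(np.linalg.norm(d),4),round(np.degrees(np.arctan2(d[1],d[0])),1)
E
python3 - <<'E'
from h import *
from plant import arm
s=arm.calibration("scene");d=arm.calibration("side")
S=lambda x,y:(235+x/4,180+y/4);D=lambda x,y:(310+x/4,135+y/4)
print("green",bar(s,S(167,79),S(139,199)),bar(d,D(139,267),D(251,298)))
print("amber",bar(s,S(494,56),S(556,158)),bar(d,D(166,66),D(263,49)))
print("black/white", [np.round(ray(s,S(*p),.18),3) for p in((80,184),(213,237),(162,245))], "cup",ray(s,(331,315),.142))
w=arm.calibration("wrist");print(np.round(w["camera_matrix"],1).tolist(),np.round(w["view"],3).tolist())
E
```

```text
green (array([ 0.5029, -0.1834,  0.226 ]), np.float64(0.0703), np.float64(-22.7)) (array([ 0.5013, -0.1812,  0.226 ]), np.float64(0.0639), np.float64(-22.2))
amber (array([0.5316, 0.0035, 0.226 ]), np.float64(0.0666), np.float64(10.8)) (array([0.5309, 0.008 , 0.226 ]), np.float64(0.0638), np.float64(14.0))
black/white [array([ 0.494, -0.225,  0.18 ]), array([ 0.542, -0.164,  0.18 ]), array([ 0.54, -0.19,  0.18])] cup [ 0.70603006 -0.11573758  0.142     ]
[[356.8, 0.0, 312.2], [0.0, 356.8, 199.9], [0.0, 0.0, 1.0]] [[0.309, 0.951, -0.003, -0.572], [0.91, -0.295, 0.293, -0.041], [0.277, -0.093, -0.956, 0.39], [0.0, 0.0, 0.0, 1.0]]
```

Both cameras agree: the green axis is near (0.502, -0.182) with the bar at -22.5°. The collar marks put locked at about -101°, so roughly 79° clockwise remains. I'll raise the arm and travel over it.

Call:
{"name": "arm_command", "arguments": {
  "plan": [
    [[-0.84, -0.93, -1], 0, 1],
    [[-0.84, -0.93, -1], 0, 1],
    [[-0.84, -0.93, -1], 0, 1],
    [[-0.84, -0.93, -1], 0, 1]
  ]
}}

```text
t: 0.43
tool_pos: [0.2201, 0.4532, 0.4895]
orientation: [0.002, 0.157, 0.988, 0.002]
ft_force: [1.0, 1.6, 0.3]
finger_gap: 0.088
grip_force: 0.0
```

Call:
{"name": "arm_command", "arguments": {
  "plan": [
    [[-0.84, -0.93, 0], 0, 1],
    [[-0.84, -0.93, 0], 0, 1],
    [[-0.84, -0.93, 0], 0, 1],
    [[-0.84, -0.93, 0], 0, 1]
  ]
}}

```text
t: 0.77
tool_pos: [0.2603, 0.3618, 0.4842]
orientation: [0.0, 0.158, 0.987, -0.001]
ft_force: [-0.2, 0.6, -0.1]
finger_gap: 0.0881
grip_force: 0.0
```

Call:
{"name": "arm_command", "arguments": {
  "plan": [
    [[-0.84, -0.93, 0], 0, 1],
    [[-0.84, -0.93, 0], 0, 1],
    [[-0.84, -0.93, 0], 0, 1],
    [[-0.84, -0.93, 0], 0, 1]
  ]
}}

```text
t: 1.1
tool_pos: [0.3012, 0.2711, 0.4843]
orientation: [0.0, 0.158, 0.987, -0.0]
ft_force: [-0.8, 0.9, -0.2]
finger_gap: 0.088
grip_force: 0.0
```

Call:
{"name": "arm_command", "arguments": {
  "plan": [
    [[-0.84, -0.93, 0], 0, 1],
    [[-0.84, -0.93, 0], 0, 1],
    [[-0.84, -0.93, 0], 0, 1],
    [[-0.84, -0.93, 0], 0, 1]
  ]
}}

```text
t: 1.43
tool_pos: [0.3423, 0.18, 0.4844]
orientation: [-0.0, 0.158, 0.987, -0.0]
ft_force: [0.2, -0.3, -0.2]
finger_gap: 0.0881
grip_force: 0.0
```

Call:
{"name": "arm_command", "arguments": {
  "plan": [
    [[-0.84, -0.93, 0], 0, 1],
    [[-0.84, -0.93, 0], 0, 1],
    [[-0.84, -0.93, 0], 0, 1],
    [[-0.84, -0.93, 0], 0, 1]
  ]
}}

```text
t: 1.77
tool_pos: [0.3834, 0.0888, 0.4844]
orientation: [-0.0, 0.158, 0.988, 0.0]
ft_force: [-0.2, 0.2, 0.3]
finger_gap: 0.088
grip_force: 0.0
```

Call:
{"name": "arm_command", "arguments": {
  "plan": [
    [[-0.84, -0.93, 0], 0, 1],
    [[-0.84, -0.93, 0], 0, 1],
    [[-0.84, -0.93, 0], 0, 1],
    [[-0.84, -0.93, 0], 0, 1]
  ]
}}

```text
t: 2.1
tool_pos: [0.4245, -0.0024, 0.4843]
orientation: [-0.0, 0.157, 0.988, 0.0]
ft_force: [-1.4, -0.3, 0.4]
finger_gap: 0.0881
grip_force: 0.0
```

Call:
{"name": "arm_command", "arguments": {
  "plan": [
    [[-0.84, -0.93, 0], 0, 1],
    [[-0.84, -0.93, 0], 0, 1],
    [[-0.84, -0.93, 0], 0, 1],
    [[-0.84, -0.93, 0], 0, 1]
  ]
}}

```text
t: 2.43
tool_pos: [0.4654, -0.0939, 0.4841]
orientation: [-0.0, 0.157, 0.988, 0.0]
ft_force: [-1.1, 0.5, -0.1]
finger_gap: 0.088
grip_force: 0.0
```

Call:
{"name": "arm_command", "arguments": {
  "plan": [
    [[-0.84, -0.93, 0], 0, 1],
    [[-0.84, -0.93, 0], 0, 1],
    [[-0.84, -0.93, 0], 0, 1],
    [[-0.84, -0.93, 0], 0, 1]
  ]
}}

```text
t: 2.77
tool_pos: [0.5063, -0.1851, 0.484]
orientation: [-0.0, 0.157, 0.988, 0.001]
ft_force: [-0.1, -0.1, -1.0]
finger_gap: 0.0883
grip_force: 0.0
```

```bash
python3 - <<'E'
from plant import arm
import cv2,pickle
s=arm.state();c=arm.calibration("wrist");i=arm.capture("wrist");print(s["tool_pos"],s["orientation"],s["joints"])
pickle.dump(c,open("w.pkl","wb"));cv2.imwrite("pics/w1.png",i[:,:,::-1])
E
```

```text
[ 0.5063015  -0.18505274  0.48404755] [-4.37984024e-04  1.56876297e-01  9.87618025e-01  5.22104438e-04] [-5.70888665e-01  4.34244829e-02  1.59813935e+00  6.05857842e-04
  1.50125048e+00 -1.82667341e+00]
```

View pics/w1.png

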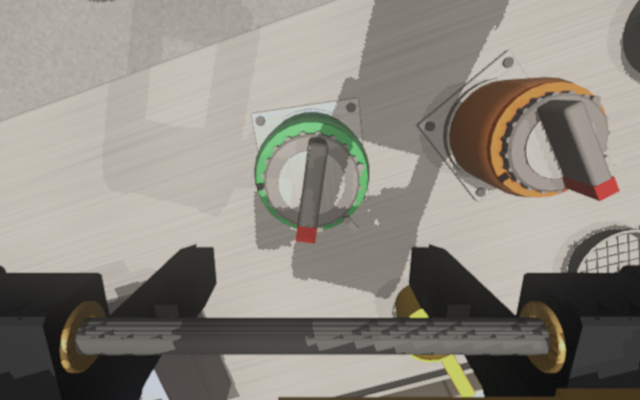

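The wrist view shows the green bar from (318,140) to its red end (306,240), and the black mark at (261,186). I'll enlarge it for exact ends.

```bash
python3 - <<'E'
import cv2
a=cv2.imread("pics/w1.png")[105:255,235:385]
cv2.imwrite("pics/w1c.png",cv2.resize(a,(600,600),interpolation=cv2.INTER_CUBIC))
E
```

```text
(no output)
```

View pics/w1c.png

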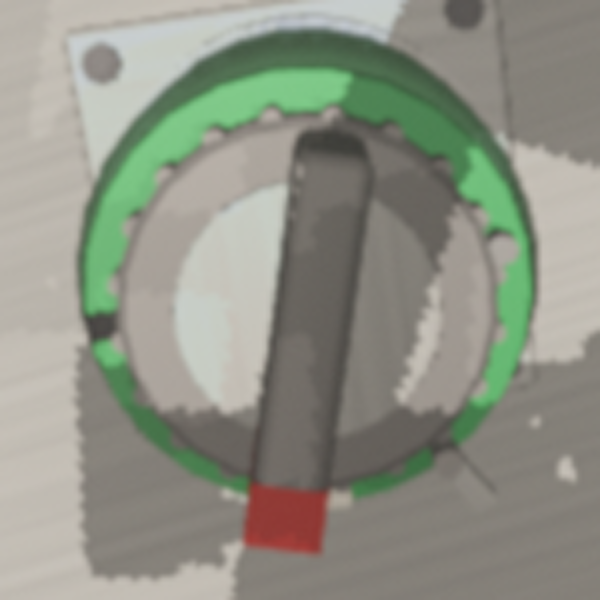

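```bash
python3 - <<'E'
from h import *
import pickle
c=pickle.load(open("w.pkl","rb"));W=lambda x,y:(235+x/4,105+y/4)
print(bar(c,W(334,157),W(284,550)));g=ray(c,W(308,303),.192);print("ring",g)
m=ray(c,W(102,326),.18)
for n in(g,bar(c,W(334,157),W(284,550))[0]):
  d=m-n;print("black",m,np.degrees(np.arctan2(d[1],d[0])))
E
```

```text
(array([ 0.5007, -0.1847,  0.226 ]), np.float64(0.0714), np.float64(-25.1))
ring [ 0.49869634 -0.18409194  0.192     ]
black [ 0.49299728 -0.2267985   0.18      ] -97.60104573646046
black [ 0.49299728 -0.2267985   0.18      ] -100.3686614659727
```

Call:
{"name": "arm_command", "arguments": {
  "plan": [
    [[0.07, -0.01, 0], 0.12, 1],
    [[0.07, -0.01, 0.45], 0.12, 1],
    [[0.07, -0.01, 0.9], 0.12, 1],
    [[0.07, -0.01, 0.9], 0.12, 1],
    [[0.07, -0.01, 0.9], 0.12, 1]
  ]
}}

```text
t: 3.23
tool_pos: [0.499, -0.1813, 0.4117]
orientation: [-0.002, 0.217, 0.976, 0.001]
ft_force: [0.1, 0.2, 1.6]
finger_gap: 0.0876
grip_force: 0.0
```

Call:
{"name": "arm_command", "arguments": {
  "plan": [
    [[0, 0, 0.2], 0, 1],
    [[0, 0, 0.4], 0, 1],
    [[0, 0, 0.6], 0, 1],
    [[0, 0, 0.6], 0, 1],
    [[0, 0, 0.6], 0, 1]
  ]
}}

```text
t: 3.65
tool_pos: [0.5, -0.1834, 0.3666]
orientation: [0.001, 0.218, 0.976, -0.0]
ft_force: [-0.3, -0.0, 0.2]
finger_gap: 0.088
grip_force: 0.0
```

Call:
{"name": "arm_command", "arguments": {
  "plan": [
    [[0, 0, 0], 0, 0],
    [[0, 0, 0], 0, 0],
    [[0, 0, 0], 0, 0],
    [[0, 0, 0], 0, 0],
    [[0, 0, 0], 0, 0],
    [[0, 0, 0], 0, 0],
    [[0, 0, 0], 0, 0],
    [[0, 0, 0], 0, 0],
    [[0, 0, 0], 0, 0],
    [[0, 0, 0], 0, 0]
  ],
  "force": 20
}}

```text
t: 4.48
tool_pos: [0.4995, -0.1842, 0.3647]
orientation: [-0.0, 0.218, 0.976, 0.0]
ft_force: [-0.4, 0.5, 0.6]
finger_gap: 0.024
grip_force: 0.0
```

Call:
{"name": "arm_command", "arguments": {
  "plan": [
    [[-0.014, 0.005, 0], 0, 0],
    [[-0.014, 0.005, 0], 0, 0],
    [[-0.014, 0.005, 0], 0, 0],
    [[-0.014, 0.005, 0], 0, 0],
    [[-0.014, 0.005, 0], 0, 0]
  ],
  "force": 20
}}

```text
t: 4.9
tool_pos: [0.5009, -0.1841, 0.3647]
orientation: [0.0, 0.218, 0.976, 0.0]
ft_force: [2.8, 1.8, -0.7]
finger_gap: 0.0136
grip_force: 20.0
```

The bar is gripped (gap 13.6 mm, 20 N). Now I turn it.

Call:
{"name": "arm_command", "arguments": {
  "plan": [
    [[0, 0, 0], 0.1, 0],
    [[0, 0, 0], 0.2, 0],
    [[0, 0, 0], 0.3, 0],
    [[0, 0, 0], 0.4, 0],
    [[0, 0, 0], 0.5, 0],
    [[0, 0, 0], 0.6, 0],
    [[0, 0, 0], 0.7, 0],
    [[0, 0, 0], 0.8, 0],
    [[0, 0, 0], 0.85, 0],
    [[0, 0, 0], 0.85, 0],
    [[0, 0, 0], 0.85, 0]
  ]
}}

```text
t: 5.82
tool_pos: [0.5002, -0.1847, 0.3647]
orientation: [-0.0, 0.616, 0.788, -0.001]
ft_force: [-4.3, -3.1, 1.4]
finger_gap: 0.0136
grip_force: 20.0
```

```bash
python3 - <<'E'
from plant import arm
s=arm.state();print(s["tool_pos"],s["ft_force"],s["torque"],s["joints"])
E
```

```text
[ 0.50024397 -0.18468659  0.36469075] [-4.32487846 -3.11571644  1.35607202] [-0.35941306  0.80185792 -0.07380999] [-5.75953995e-01  1.28376321e-01  1.75123997e+00 -1.74007070e-03
  1.26298199e+00 -8.18351268e-01]
```

Call:
{"name": "arm_command", "arguments": {
  "plan": [
    [[0, 0, 0], 0.08, 0],
    [[0, 0, 0], 0.16, 0],
    [[0, 0, 0], 0.24, 0],
    [[0, 0, 0], 0.32, 0],
    [[0, 0, 0], 0.36, 0],
    [[0, 0, 0], 0.36, 0],
    [[0, 0, 0], 0.36, 0]
  ],
  "force": 40
}}

```text
t: 6.4
tool_pos: [0.4999, -0.1847, 0.3647]
orientation: [-0.001, 0.753, 0.658, -0.001]
ft_force: [-7.9, -2.1, 4.1]
finger_gap: 0.0135
grip_force: 40.0
```

```bash
python3 - <<'E'
from plant import arm
s=arm.state();print(s["tool_pos"],s["ft_force"],s["torque"],s["orientation"])
E
```

```text
[ 0.49991394 -0.1847333   0.36471997] [-7.86639216 -2.08305187  4.05659082] [-0.40910324  1.27733536 -0.08315446] [-7.10830217e-04  7.52889774e-01  6.58144696e-01 -1.42888696e-03]
```

Call:
{"name": "arm_command", "arguments": {
  "plan": [
    [[0, 0, 0], 0.03, 0],
    [[0, 0, 0], 0.06, 0],
    [[0, 0, 0], 0.06, 0],
    [[0, 0, 0], 0.06, 0]
  ]
}}

```text
t: 6.73
tool_pos: [0.4999, -0.1847, 0.3647]
orientation: [-0.001, 0.773, 0.635, -0.002]
ft_force: [-6.8, -2.8, 4.0]
finger_gap: 0.0135
grip_force: 40.0
```

```bash
python3 - <<'E'
from plant import arm
s=arm.state();o=s["orientation"];import numpy as np
print(s["tool_pos"],s["ft_force"],s["torque"],np.degrees(2*np.arctan2(o[2],o[1])))
E
```

```text
[ 0.49987732 -0.18466658  0.36469141] [-6.75306098 -2.7564122   3.99910862] [-0.41157296  1.36481253  0.47751353] 78.78484980158865
```

Resistance of 0.48 N·m exceeds the plunger's 0.2, which suggests the hard stop. One small extra push will confirm it.

Call:
{"name": "arm_command", "arguments": {
  "plan": [
    [[0, 0, 0], 0.03, 0],
    [[0, 0, 0], 0.03, 0],
    [[0, 0, 0], 0.03, 0]
  ]
}}

```text
t: 6.98
tool_pos: [0.4999, -0.1846, 0.3647]
orientation: [-0.001, 0.782, 0.623, -0.002]
ft_force: [-7.4, -2.8, 4.5]
finger_gap: 0.0138
grip_force: 40.0
```

```bash
python3 - <<'E'
from plant import arm
s=arm.state();o=s["orientation"];import numpy as np
print(s["tool_pos"],s["ft_force"],s["torque"],np.degrees(2*np.arctan2(o[2],o[1])))
E
```

```text
[ 0.4999095  -0.18463458  0.36469849] [-7.36619818 -2.81484411  4.54432636] [-0.40459406  1.37268789  0.78809098] 77.03010549292539
```

That is the hard stop. I'll unwind slightly, release and rise.

Call:
{"name": "arm_command", "arguments": {
  "plan": [
    [[0, 0, 0], -0.03, 0],
    [[0, 0, 0], -0.03, 0.5],
    [[0, 0, 0], -0.03, 1],
    [[0, 0, 0], -0.03, 1],
    [[0, 0, 0], -0.03, 1],
    [[0, 0, 0], -0.03, 1],
    [[0, 0, 0], -0.03, 1],
    [[0, 0, 0], -0.03, 1],
    [[0, 0, 0], -0.03, 1],
    [[0, 0, 0], -0.03, 1],
    [[0, 0, 0], -0.03, 1],
    [[0, 0, 0], -0.03, 1]
  ]
}}

```text
t: 7.98
tool_pos: [0.5007, -0.1843, 0.3647]
orientation: [-0.0, 0.774, 0.634, -0.0]
ft_force: [-0.6, 0.2, 0.4]
finger_gap: 0.0849
grip_force: 0.0
```

Call:
{"name": "arm_command", "arguments": {
  "plan": [
    [[0, 0, -0.25], 0, 1],
    [[0, 0, -0.5], 0, 1],
    [[0, 0, -0.75], 0, 1],
    [[0, 0, -1], 0, 1],
    [[0, 0, -1], 0, 1],
    [[0, 0, -1], 0, 1]
  ]
}}

```text
t: 8.48
tool_pos: [0.5009, -0.1844, 0.4456]
orientation: [0.001, 0.774, 0.634, 0.0]
ft_force: [-0.2, -0.6, -0.3]
finger_gap: 0.0883
grip_force: 0.0
```

```bash
python3 - <<'E'
from plant import arm
import cv2,pickle
c=arm.calibration("wrist");i=arm.capture("wrist")
pickle.dump(c,open("w2.pkl","wb"));cv2.imwrite("pics/w2.png",i[:,:,::-1])
cv2.imwrite("pics/side2.png",arm.capture("side")[:,:,::-1])
E
```

```text
(no output)
```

View pics/w2.png

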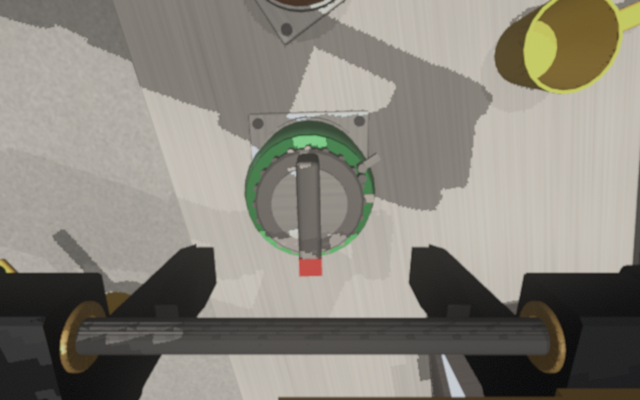

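View pics/side2.png

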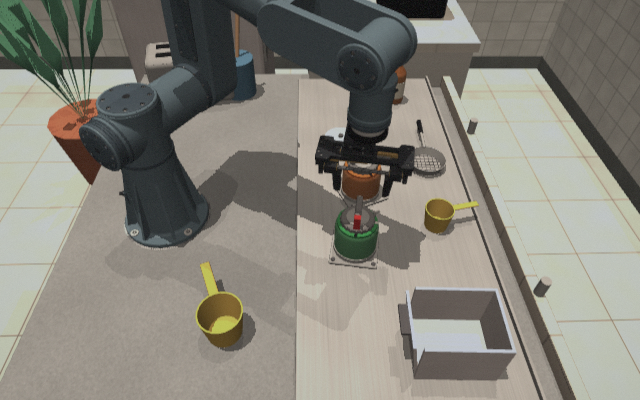

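The red end at (310,268) hides the black mark, which fits a locked ring, and the white mark at (368,198) lies 90° away. The cup at (438,215) in the side view is unmoved, and the gripper is clear.

```bash
python3 - <<'E'
from h import *
import pickle
from plant import arm
print(bar(pickle.load(open("w2.pkl","rb")),(308,164),(310.5,275)));print(arm.hand_in())
E
```

```text
(array([ 0.5002, -0.1852,  0.226 ]), np.float64(0.0704), np.float64(-100.3))
the job is handed in; nothing more can be done
None
```

I turned the green jar's ring clockwise about 75° to its hard stop, so it should be locked, let go of it and handed the job in; the yellow cup looked unmoved, and the arm touched neither it nor the amber ring.

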